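# Point out the tripped breaker, then switch it back on

### The arm

A 6-joint arm with a two-finger parallel gripper is mounted at the origin on the work surface. World frame = base frame: x ahead of the robot, y to its left, z up, the work surface at z = 0. Lengths are in m, angles in rad, forces in N, time in s.
With the tool pointing down it reaches from about 0.35 to 0.975 m from the base axis. Payload 4.9 kg.
Tool frame: the origin (TCP) lies at the very end of the fingers, on their centre line; the grasp point (between the pads) lies 19 mm behind it; z points along the fingers, y is the direction in which the jaws open and shut (so a half turn about z gives the same grasp; the last joint's range is limited). The gripper opens to 85 mm and grips with 20 to 120 N. Pads are 22 mm wide; open, the fingers measure 114 mm over their backs; the gripper's body (76 mm by 85 mm) begins 54 mm behind the grasp point. The pads swing forward as they close: fully open they stand 13 mm farther back than shut.
Start: joints at [-0.119, 0.053, 1.613, -0, 1.476, -0.119], TCP at [0.625, 0, 0.197] pointing down, gripper open.
Joint ranges: [-3.01, 3.01], [-1.01, 2.22], [0.06, 2.58], [-1.02, 4.17], [0.09, 2.62], [-3.14, 3.14]. Speed limits (rad/s): [2.57, 2.57, 3.14, 3.14, 3.14, 3.14].

### API

Orientations are given as a rotation vector (axis times angle).
In Python, from station import ctrl gives the robot as it stands.
- The arm moves only by the tool apply_moves, never from a script. Its argument "deltas" is a list of rows, each a list of 5 numbers: the shift along the tool's x, y, z in m, then the turn about the tool's z in rad, then the gripper's target within -1 to 1 (fully open at 1, half-way at 0, shut at -1). A call has exactly 8 rows; each row shifts and turns the pose as measured when the row begins, along the tool's axes as they then stand; what a row does not reach is not made up. A row lasts 1/8 s, in which the tool goes at most 62.5 mm and 10.7 degrees, less where a joint would pass 70% of its speed; a pose out of reach is approached as far as the arm can. A call with a gripper value outside its range is refused whole. The fingers move at their own pace and stop on an object; "grip_force" is the grip in N (left out, the last holds). Time passes only in rows, so rows that do not move let the fingers close, or fill a call up. It gives the time, the measured TCP pose, the force and the opening at its end, in the units of the state.
- ctrl.get_obs(): the state, without advancing time (a new reading comes with each control period).
- ctrl.get_image(name): name is "scene" or "side" or "wrist"; returns a dict with "img" (420x560x3 uint8, red, green, blue), "range_z" (420x560 float32, m along the optical axis (not along the pixel's ray), 0 where there is no reading), "mtx" (3x3 intrinsics, pixels), "eye" and "attitude" of the camera in the world; the wrist camera has in their place "mount" (4x4, takes a point from camera to tool coordinates, whose origin is the TCP and whose axes are the flange's). Camera axes: x right, y down, z forward; pixel columns grow to the right and rows downward; lengths in m; the calibration is good to about 2 mm. The wrist camera is an equidistant fisheye: a pixel r from the principal point sees the ray r / f radians off the axis. A picture is of the moment at which its call begins: read the wrist's pose just before it.
- ctrl.finish_job(): hands the job in, once; it reports no verdict.
Trained networks look in a picture, given as the dict that the camera call returned (one of the last four; its "shot" number tells which), for a name from the list of things; names that differ only in an ending like _2 or _b are one class to them, and where a whole thing is asked for, a point or a joint stands for the part that bears it (a point fixed in the world has none). Each returns a list of dicts, best first, with "confidence" (0 to 1); they miss things now and then, are a little off and sometimes report something else, mostly with a low value. They report only what shows in the picture. A call takes as long as a camera call.
- ctrl.search_frame(picture, target): "extent" ([left, top, width, height] in pixels, round what is visible of it).
- ctrl.spot_point(picture, target): "uv" ([column, row] in pixels: a listed point, or the origin of a listed thing).
The state is a dict: "t": time; "q": joint angles; "dq": joint speeds; "effort": joint torques, N m; "tool_pos": TCP position; "tool_rot": TCP orientation; "contact_force": force on the tool from outside, world axes, zero at the start; "wrist_torque": the same for the moment, N m; "opening": finger opening in m.
Only numpy, scipy, OpenCV 4.12 (cv2) and the standard library are available. Lean on these libraries where they do the work, as an engineer would, in place of code of your own. Each camera call takes 0.05 s, during which the arm holds its last target.

### The job

One of the four breakers on the panel has tripped: its toggle leans towards you (the robot's side) while the other three lean away. First point at it: hold your fingertips one to four centimetres above the end of its toggle, without contact, for two seconds; then push that toggle gently all the way over to the on side like its neighbours and move clear. Leave the other breakers switched on, and do not pick up or shove anything lying about.

Things in the scene. Friction and masses are not known exactly. Their poses are not given: they have to be found in the camera images.
- panel: grey plate 200 (x) x 400 (y) x 12 mm, fixed flat on the table, with a rail along y carrying four breakers in a row, a strip of thin grey terminals at the +y end and a small white relay at the -y end (both lower than the breakers). Origin: centre of its underside; z up, x away from the robot (turned up to 0.3 rad), y along the row
- tripped: the tripped one of four alike fixed white breakers, in any place of the row (60 mm apart). 86 (x) x 54 (y) x 65 mm high, face up, axes as the panel's; origin: centre of its underside, 20 mm above the table. The middle 58 mm along x is the raised face; the shoulders beyond are 20 mm lower. Its black toggle leans to -x (towards the robot, off); the other three lean to +x (on)
- tripped_face (a point): centre of the tripped breaker's upper face, 85 mm above the table; same axes as the breaker (z up). The toggle comes out of the face here
- tripped_tip (a point): free end of the tripped breaker's toggle, a black paddle 32 mm wide (y), 7 to 10 mm thick; moves with it. It pivots about a y axis 8 mm below the middle of the face, 32 mm from pivot to end: the end is 18 mm above the face and 18 mm to -x when fully off, 18 mm above and 18 mm to +x when on, 24 mm above half-way
- tripped_toggle (a joint): angle of that toggle: 0 = leaning 0.6 rad to -x (fully off), 1.2 rad = leaning 0.6 rad to +x against its stop (fully on). Starts between 0 and 0.3. It is moved by pushing its -x side towards +x, needs about 3 to 6 N, has no spring and stays where it is left
- on_a_toggle (a joint): toggle angle of one of the other three breakers, same meaning; starts at 1.2 (on) and must stay on
- on_a_face (a point): centre of the upper face of that breaker; same axes as the tripped one
- on_b_toggle (a joint): toggle angle of one of the other three breakers, same meaning; starts at 1.2 (on) and must stay on
- on_b_face (a point): centre of the upper face of that breaker; same axes as the tripped one
- on_c_toggle (a joint): toggle angle of one of the other three breakers, same meaning; starts at 1.2 (on) and must stay on
- on_c_face (a point): centre of the upper face of that breaker; same axes as the tripped one
- ferrule_jar: small grey closed jar, 46 mm across, 55 mm tall, standing on the table on the robot's side of the panel; origin at the centre of its underside. Leave it alone
- cleaner: white cleaner bottle with black cap, 48 mm across, 130 mm tall, standing beyond the panel; origin at the centre of its underside. Leave it alone
- spare_terminal: loose grey terminal block 20 x 45 x 30 mm, lying on the panel's plate on the robot's side of the breakers; origin at the centre of its underside. Leave it alone
- tape_roll: white roll of tape lying flat, 84 mm across, 19 mm high, left of the panel; origin at the centre of its underside. Leave it alone
- wire_spool: black wire spool standing on its flange, 70 mm across, 50 mm tall, left of the panel; origin at the centre of its underside. Leave it alone
- mug: white mug, 80 mm across, 90 mm tall, right of the panel; origin at the centre of its underside. Leave it alone
- meter: black hand-held meter lying flat, 150 x 75 x 39 mm, right of the panel; origin at the centre of its underside. Leave it alone

How it is judged:
By the outcome, as a careful person would: the job done as asked, in the order asked, and still so for the second after the job is handed in, with the robot touching nothing.
It also fails if it takes over 40 s, if anything falls off the work surface, if the arm or the gripper's body presses on something with over 40 N, if the wrist force passes 120 N, or if a joint passes its speed limit or range.

## Working session

There is one attempt and no reset: what is moved stays moved. The work goes in short steps, Python scripts to look and compute and a tool call to move; the robot and the scene stay as the last step left them, time stands still between calls to the robot, and variables do not carry over. Pictures are saved under pics/ and viewed, and the job is handed in when it is done.

Besides the shell and the picture viewer there is one more tool, called after "Request:" in YAML: its name, and indented under it one key for each argument. apply_moves: Moves the arm, as the interface text tells. Its arguments: {"type":"object","properties":{"deltas":{"type":"array"},"grip_force":{"type":"number"}},"required":["deltas"]}

```bash
mkdir -p pics; cat > h.py <<'E'
import numpy as np,cv2
from scipy.spatial.transform import Rotation as R
from station import ctrl
def att(p):
    a=np.array(p['attitude'],float)
    return a if a.shape==(3,3) else R.from_rotvec(a).as_matrix()
def world(p,u,v,z=None,win=2):
    d=p['range_z']; u0,v0=int(round(u)),int(round(v))
    w=d[v0-win:v0+win+1,u0-win:u0+win+1]; w=w[w>0]
    K=p['mtx']; ray=np.array([(u-K[0,2])/K[0,0],(v-K[1,2])/K[1,1],1])
    if z is not None:
        r=att(p)@ray; s=(z-p['eye'][2])/r[2]; return p['eye']+s*r
    return np.array(p['eye'])+att(p)@(ray*np.median(w))
def save(p,n): cv2.imwrite('pics/'+n,p['img'][:,:,::-1])
E
python3 - <<'E'
from h import *
o=ctrl.get_obs();print(o['t'],o['tool_pos'],o['tool_rot'],o['contact_force'],o['opening'])
for c in['scene','side']:
    p=ctrl.get_image(c);save(p,c+'0.png');print(c,p['eye'],p['attitude'],p['mtx'])
    for t in['tripped','tripped_face','tripped_tip','on_a_face','panel']:
        if t!='panel':
            r=ctrl.spot_point(p,t)
            for d in r: print(t,np.round(d['uv'],1),round(d['confidence'],2),np.round(world(p,*d['uv']),3))
E
```

```text
0.0 [6.24305428e-01 1.06068622e-04 1.96154396e-01] [-2.22025848e+00 -2.22029714e+00  2.03149696e-03] [-0.53920358 -0.39148608  0.39471659] 0.08506405204277309
scene [ 1.36030806 -0.25311249  1.01950989] [-2.01130063 -1.49424313  0.54502702] [[504.43368793   0.         275.88514922]
 [  0.         504.43368793 211.88075755]
 [  0.           0.           1.        ]]
tripped [337.1 272.6] 0.62 [0.764 0.092 0.03 ]
tripped_face [313.2 204. ] 0.66 [0.589 0.092 0.085]
tripped_tip [307.9 194.9] 0.47 [0.572 0.083 0.104]
on_a_face [270.4 222.3] 0.86 [ 0.616 -0.028  0.086]
on_a_face [308.7 194.8] 0.63 [0.572 0.085 0.104]
side [0.35676349 1.18079321 1.11915171] [-0.22578824  2.77603656 -1.28018655] [[541.49520155   0.         274.9298672 ]
 [  0.         541.49520155 207.86838906]
 [  0.           0.           1.        ]]
tripped [263.  251.4] 0.69 [0.566 0.172 0.088]
tripped_face [263.1 232.5] 0.57 [0.579 0.101 0.09 ]
tripped_tip [343.8 163.1] 0.53 [ 0.382 -0.355  0.025]
tripped_tip [271.2 227.9] 0.5 [0.56  0.076 0.087]
on_a_face [258.9 207.8] 0.86 [ 0.61  -0.003  0.089]
on_a_face [264.5 254. ] 0.47 [0.561 0.179 0.086]
```

View pics/scene0.png

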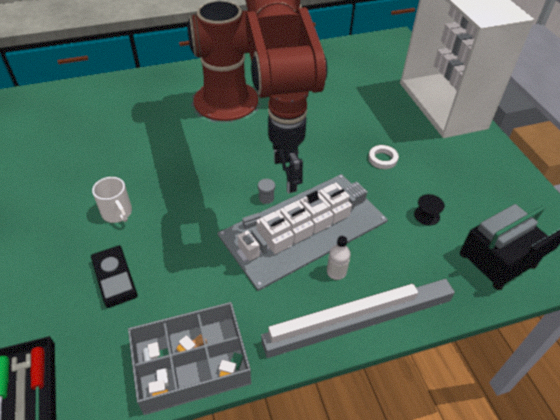

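View pics/side0.png

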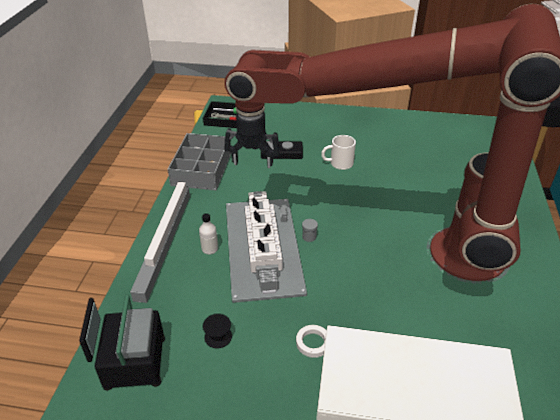

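The scene shows four breakers from about (275,232) to (337,197). The third, near (313,202), looks different. I'll zoom in and fit the geometry.

```bash
cat > m.py <<'E'
from h import *
P=[]
ims=[]
for c,(x,y) in dict(scene=(210,160),side=(200,170)).items():
    p=ctrl.get_image(c)
    cr=p['img'][y:y+130,x:x+190][:,:,::-1]
    ims.append(cv2.resize(cr,None,fx=4,fy=4,interpolation=cv2.INTER_CUBIC)[:,:] )
    cv2.imwrite('pics/zoom_%s_%d.png'%(c,p['shot']),ims[-1]);print(c,p['shot'])
    d=p['range_z'];v,u=np.nonzero(d>0);K=p['mtx'];z=d[v,u]
    X=np.c_[(u-K[0,2])/K[0,0]*z,(v-K[1,2])/K[1,1]*z,z]@att(p).T+p['eye']
    col=p['img'][v,u].astype(int)
    m=(abs(X[:,0]-.59)<.15)&(abs(X[:,1]-.05)<.25)&(X[:,2]>.005)&(X[:,2]<.14)
    X,col=X[m],col[m]
    f=(abs(X[:,2]-.086)<.005)&(col.min(1)>130)
    F=X[f]; n,b=cv2.threshold,None
    r=cv2.minAreaRect((F[:,:2]*1000).astype(np.float32));print('faces',len(F),r, np.median(F[:,2]))
    g=(abs(X[:,2]-.012)<.004);r2=cv2.minAreaRect((X[g][:,:2]*1000).astype(np.float32));print('panel',r2,np.median(X[g][:,2]))
    np.savez(c+'_pc.npz',X=X,col=col)
E
python3 m.py
```

```text
scene 3
faces 1267 ((647.2499389648438, 83.16804504394531), (177.7007293701172, 234.35565185546875), 15.237650871276855) 0.0855593582455888
panel ((586.904296875, 67.65487670898438), (299.70831298828125, 402.29644775390625), 15.839239120483398) 0.012545310680292299
side 4
faces 845 ((651.9746704101562, 86.19760131835938), (188.84825134277344, 241.6754150390625), 15.84909725189209) 0.08657955862937028
panel ((589.545654296875, 48.74699401855469), (298.5403137207031, 495.90875244140625), 0.22739747166633606) 0.013206121815683702
```

View pics/zoom_scene_3.png

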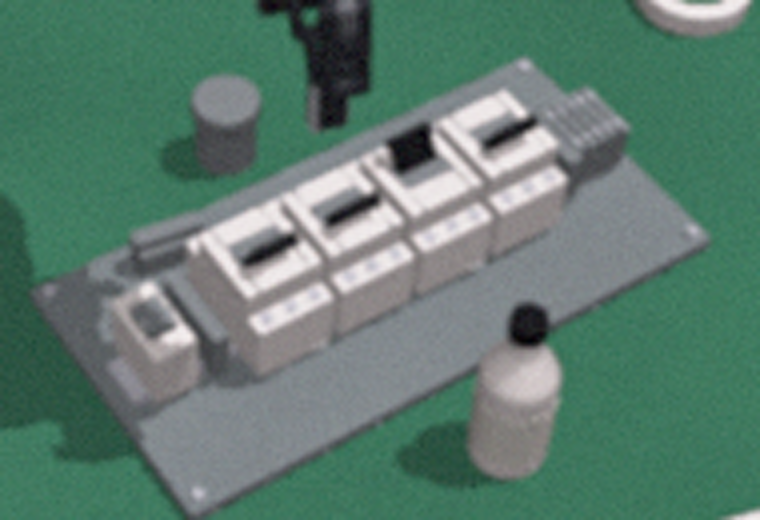

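View pics/zoom_side_4.png

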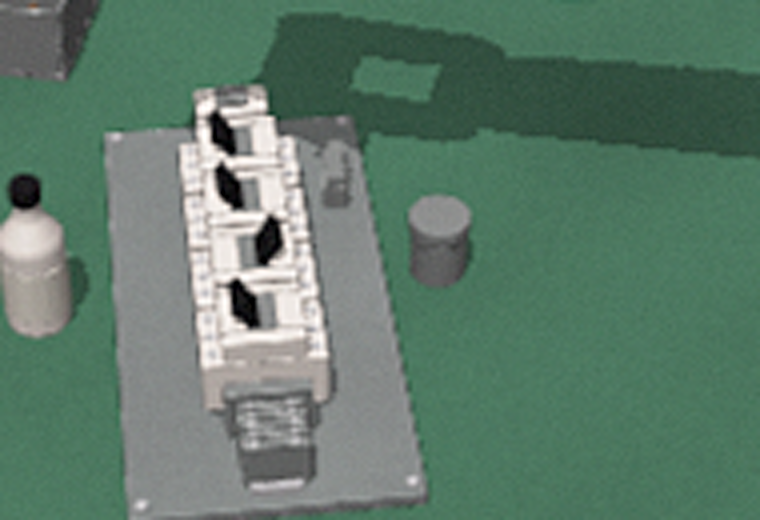

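```bash
cat > f.py <<'E'
from h import *
from scipy.optimize import minimize
import sys
for c in['scene','side']:
    D=np.load(c+'_pc.npz');X,col=D['X'],D['col']
    th=.27
    # restrict to face-height, near row
    f=(abs(X[:,2]-.086)<.004)&(X[:,0]<.70)
    F=X[f][:,:2]
    # row line fit robustly, template: 4 rects 58x54 spaced 60
    g=cv2.fitLine(F.astype(np.float32),cv2.DIST_HUBER,0,.01,.01).ravel()
    def cost(a):
        cx,cy,t=a;d=F-[cx,cy];ex=np.array([np.cos(t),np.sin(t)]);ey=np.array([-ex[1],ex[0]])
        x=d@ex;y=d@ey
        k=np.clip(np.round((y+90e-3)/.06),0,3);yy=y-(k*.06-.09)
        o=np.maximum(abs(x)-.029,0)+np.maximum(abs(yy)-.027,0)
        return np.minimum(o,.01).mean()+ .02*abs(np.median(x))
    best=None
    for cx in np.arange(.57,.65,.01):
        for cy in np.arange(0,.1,.01):
            r=minimize(cost,[cx,cy,th],method='Nelder-Mead',options=dict(xatol=1e-4,fatol=1e-8))
            if best is None or r.fun<best.fun: best=r
    cx,cy,t=best.x;print(c,best.x,best.fun,len(F))
    ex=np.array([np.cos(t),np.sin(t)]);ey=np.array([-ex[1],ex[0]])
    for k in range(4):
        P=np.array([cx,cy])+(k*.06-.09)*ey
        d=X[:,:2]-P;x=d@ex;y=d@ey
        s=(abs(y)<.024)&(abs(x)<.045)&(X[:,2]>.093)&(X[:,2]<.115)&(col.max(1)<90)
        print(k,np.round(P,4),s.sum(),np.round(np.percentile(x[s]*1000,[5,50,95]),1) if s.any() else '',np.round(np.median(y[s])*1000,1), X[s][:,2].max() if s.any() else '')
E
python3 f.py
```

```text
scene [0.59191211 0.06829672 0.27285077] 4.010057542429798e-05 1298
0 [ 0.6162 -0.0184] 42 [12.8 17.2 20.1] -2.2 0.10783028032482367
1 [0.6    0.0394] 43 [13.5 17.2 20.3] -3.9 0.10803832076242792
2 [0.5838 0.0972] 70 [-15.4 -11.   -5.1] -1.5 0.11027144500442665
3 [0.5677 0.155 ] 37 [12.  16.3 19.8] -3.1 0.10921484586692887
side [0.58841454 0.06958494 0.27880941] 9.109362984596555e-05 818
0 [ 0.6132 -0.0169] 31 [ 8.6 13.5 18.8] 3.6 0.1127742368571063
1 [0.5967 0.0407] 37 [ 6.6 13.4 18.7] 4.6 0.10921132530203059
2 [0.5802 0.0984] 43 [-18.  -11.5  -5.2] 5.6 0.11143507263836572
3 [0.5636 0.1561] 43 [ 7.5 14.  19.4] 3.9 0.10967398707863296
```

Breaker k=2, whose face is near (0.582, 0.098), is tripped: its black toggle leans to −x in both views, while the other three lean to +x. The panel yaw is about 0.275. Next I'll move above it with the fingers shut.

Request:
apply_moves:
  deltas:
    - [0.019, -0.011, 0, 0, -1]
    - [0.019, -0.011, 0, 0, -1]
    - [0.019, -0.011, 0, 0, -1]
    - [0.019, -0.011, 0, 0, -1]
    - [0.018, -0.012, 0, 0, -1]
    - [0, 0, 0, -0.14, -1]
    - [0, 0, 0, -0.135, -1]
    - [0, 0, 0, 0, -1]

```text
t: 1.6
tool_pos: [0.5625, 0.1046, 0.1979]
tool_rot: [-1.882, -2.515, -0.002]
contact_force: [-0.4, -0.8, -0.3]
opening: 0.0004
```

```bash
cat > s.py <<'E'
from h import *
o=ctrl.get_obs();T=R.from_rotvec(o['tool_rot']).as_matrix()
print(o['t'],np.round(o['tool_pos'],4),np.round(o['contact_force'],2),o['opening'])
print(np.round(T,3).tolist())
t=.275;ex=np.array([np.cos(t),np.sin(t),0]);ey=np.array([-ex[1],ex[0],0]);f=np.array([.582,.0978,.085])
d=o['tool_pos']-f;print('panel rel mm',np.round(np.array([d@ex,d@ey,d[2]])*1000,1))
E
python3 s.py
python3 - <<'E'
from h import *
o=ctrl.get_obs();T=R.from_rotvec(o['tool_rot']).as_matrix()
p=ctrl.get_image('wrist');save(p,'w1.png')
print(np.array(p['mtx']).tolist(),np.round(p['mount'],3).tolist())
for t in['tripped_tip','tripped_face','on_a_face']:
    for d in ctrl.spot_point(p,t):
        u=np.array(d['uv']);K=p['mtx'];a=(u-[K[0,2],K[1,2]])/K[0,0];r=np.hypot(*a)
        ray=np.r_[a/r*np.sin(r),np.cos(r)]
        M=np.array(p['mount']);ro=T@(M[:3,:3]@ray);e=T@M[:3,3]+o['tool_pos']
        z=.105 if t=='tripped_tip' else .085
        print(t,u,round(d['confidence'],2),np.round(e+ro*(z-e[2])/ro[2],4))
E
```

```text
1.6 [0.5625 0.1046 0.1979] [-0.4  -0.78 -0.33] 0.0004399408781677684
[[-0.282, 0.959, 0.0], [0.959, 0.282, 0.001], [0.001, 0.001, -1.0]]
panel rel mm [-16.9  11.9 112.9]
[[325.19226210127806, 0.0, 276.78646518568263], [0.0, 325.19226210127806, 206.44790204272138], [0.0, 0.0, 1.0]] [[-0.001, -0.953, -0.302, 0.078], [1.0, -0.001, -0.001, -0.0], [0.001, -0.302, 0.953, -0.177], [0.0, 0.0, 0.0, 1.0]]
tripped_tip [406.3 214.7] 0.72 [0.682  0.1233 0.105 ]
tripped_tip [271.  209.7] 0.57 [0.5605 0.0929 0.105 ]
```

View pics/w1.png

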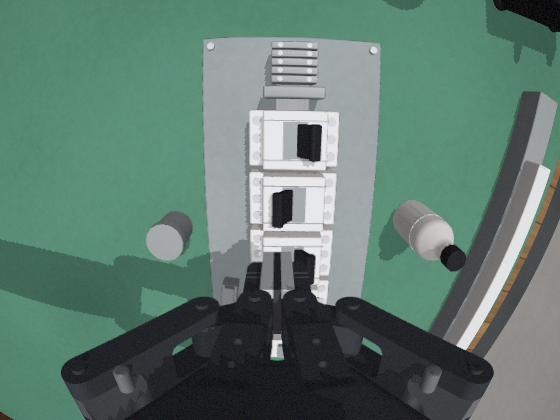

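The wrist view shows the tripped toggle at about (283,208), its end to the left. That puts the tip at about (0.561–0.568, 0.093). I'll descend to point at it.

Request:
apply_moves:
  deltas:
    - [-0.004, 0, 0.01, 0, -1]
    - [-0.004, 0, 0.014, 0, -1]
    - [-0.003, 0, 0.014, 0, -1]
    - [0, 0, 0.014, 0, -1]
    - [0, 0, 0.01, 0, -1]
    - [0, 0, 0.004, 0, -1]
    - [0, 0, 0, 0, -1]
    - [0, 0, 0, 0, -1]

```text
t: 2.8
tool_pos: [0.5654, 0.0922, 0.1255]
tool_rot: [-1.885, -2.51, 0.001]
contact_force: [0.1, 0.1, -0.0]
opening: -0.0002
```

```bash
python3 s.py; python3 m.py
```

```text
2.8 [0.5654 0.0922 0.1255] [ 0.07  0.06 -0.04] -0.00021430870446610467
[[-0.279, 0.96, -0.003], [0.96, 0.279, 0.001], [0.002, -0.002, -1.0]]
panel rel mm [-17.5  -0.9  40.5]
scene 6
faces 1227 ((646.2181396484375, 84.02852630615234), (177.47183227539062, 236.2225341796875), 15.825485229492188) 0.08550663287048099
panel ((579.1007080078125, 59.467803955078125), (319.72552490234375, 414.1826171875), 15.46056079864502) 0.012556827581955199
side 7
faces 725 ((606.5725708007812, 75.57433319091797), (195.61199951171875, 213.6502227783203), 68.71507263183594) 0.08657445547886122
panel ((590.3302612304688, 45.585662841796875), (297.3385009765625, 487.0304870605469), 0.3769693374633789) 0.01328593133127065
```

View pics/zoom_side_7.png

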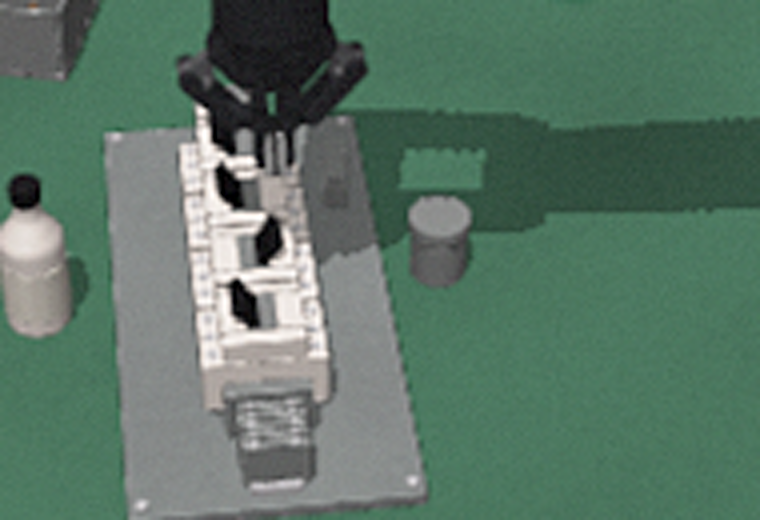

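View pics/zoom_scene_6.png

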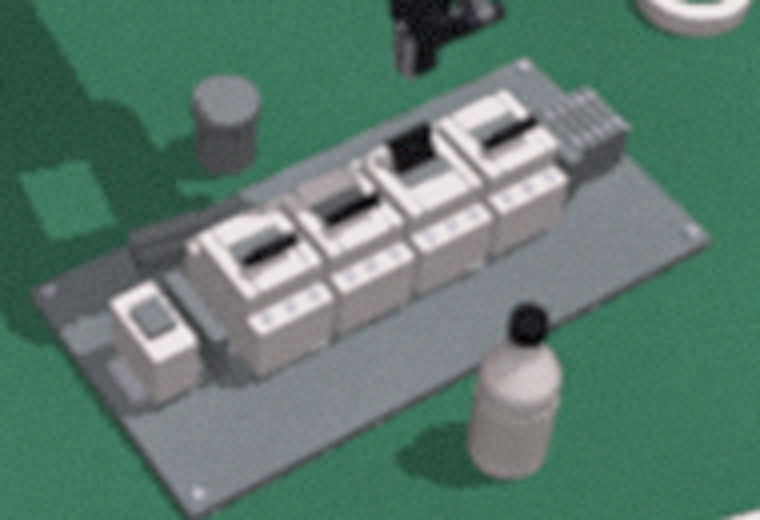

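Request:
apply_moves:
  deltas:
    - [0, 0, 0, 0, -1]
    - [0, 0, 0, 0, -1]
    - [0, 0, 0, 0, -1]
    - [0, 0, 0, 0, -1]
    - [0, 0, 0, 0, -1]
    - [0, 0, 0, 0, -1]
    - [0, 0, 0, 0, -1]
    - [0, 0, 0, 0, -1]

```text
t: 3.9
tool_pos: [0.5661, 0.0922, 0.1266]
tool_rot: [-1.885, -2.512, -0.001]
contact_force: [-0.0, 0.0, 0.5]
opening: -0.0003
```

Request:
apply_moves:
  deltas:
    - [0, 0, 0, 0, -1]
    - [0, 0, 0, 0, -1]
    - [0, 0, 0, 0, -1]
    - [0, 0, 0, 0, -1]
    - [0, 0, 0, 0, -1]
    - [0, 0, 0, 0, -1]
    - [0, 0, 0, 0, -1]
    - [0, 0, 0, 0, -1]

```text
t: 4.9
tool_pos: [0.5661, 0.0923, 0.1266]
tool_rot: [-1.885, -2.512, -0.001]
contact_force: [0.6, 0.6, -0.5]
opening: -0.0001
```

Request:
apply_moves:
  deltas:
    - [0, 0, 0, 0, -1]
    - [0, 0, 0, 0, -1]
    - [0, 0, 0, 0, -1]
    - [0, 0, 0, 0, -1]
    - [0, 0, 0, 0, -1]
    - [0, 0, 0, 0, -1]
    - [0, 0, 0, 0, -1]
    - [0, 0, 0, 0, -1]

```text
t: 5.9
tool_pos: [0.5661, 0.0922, 0.1266]
tool_rot: [-1.886, -2.512, -0.001]
contact_force: [-0.3, 0.5, -0.2]
opening: 0.0002
```

The image gap between fingers and toggle looks a bit large. I'll check it by projecting the TCP and tip into both cameras.

```bash
cat > pj.py <<'E'
from h import *
o=ctrl.get_obs();tcp=np.array(o['tool_pos'])
t=.275;ex=np.array([np.cos(t),np.sin(t),0]);f=np.array([.582,.0978,.085])
for c,(x,y) in dict(scene=(270,150),side=(220,160)).items():
    p=ctrl.get_image(c);im=cv2.resize(p['img'][y:y+75,x:x+100][:,:,::-1],None,fx=8,fy=8,interpolation=cv2.INTER_CUBIC)
    for X,cl in((tcp,(0,0,255)),(f+ex*-.018+[0,0,.018],(0,255,0)),(f,(255,0,0))):
        q=p['mtx']@(att(p).T@(X-p['eye']));q=q[:2]/q[2];print(c,q.round(1),p['shot'])
        cv2.drawMarker(im,tuple(((q-[x,y]+.5)*8).astype(int).tolist()),cl,0,20,1)
    cv2.imwrite('pics/pj_%s_%d.png'%(c,p['shot']),im)
    d=p['range_z'];v,u=np.nonzero(d>0);K=p['mtx'];z=d[v,u]
    X=np.c_[(u-K[0,2])/K[0,0]*z,(v-K[1,2])/K[1,1]*z,z]@att(p).T+p['eye']
    m=(np.hypot(X[:,0]-tcp[0],X[:,1]-tcp[1])<.035)&(X[:,2]>.112)&(X[:,2]<.2)
    print('finger lowest z',np.sort(X[m][:,2])[:8].round(4), X[m][np.argsort(X[m][:,2])[:5]].round(3).tolist())
E
python3 pj.py; ls pics
```

```text
scene [311.4 186.1] 8
scene [310.8 192.2] 8
scene [314.5 201.6] 8
finger lowest z [0.16   0.1623 0.1628 0.1636 0.1639 0.1682 0.1683 0.1686] [[0.574, 0.089, 0.16], [0.572, 0.084, 0.162], [0.576, 0.085, 0.163], [0.569, 0.083, 0.164], [0.574, 0.086, 0.164]]
side [267.9 221.1] 9
side [268.5 227.7] 9
side [262.2 233. ] 9
finger lowest z [0.163  0.1654 0.1677 0.1682 0.1687 0.1692 0.1693 0.1695] [[0.569, 0.101, 0.163], [0.566, 0.103, 0.165], [0.575, 0.099, 0.168], [0.564, 0.102, 0.168], [0.561, 0.102, 0.169]]
pj_scene_8.png
pj_side_9.png
scene0.png
side0.png
w1.png
zoom_scene_3.png
zoom_scene_6.png
zoom_side_4.png
zoom_side_7.png
```

View pics/pj_scene_8.png

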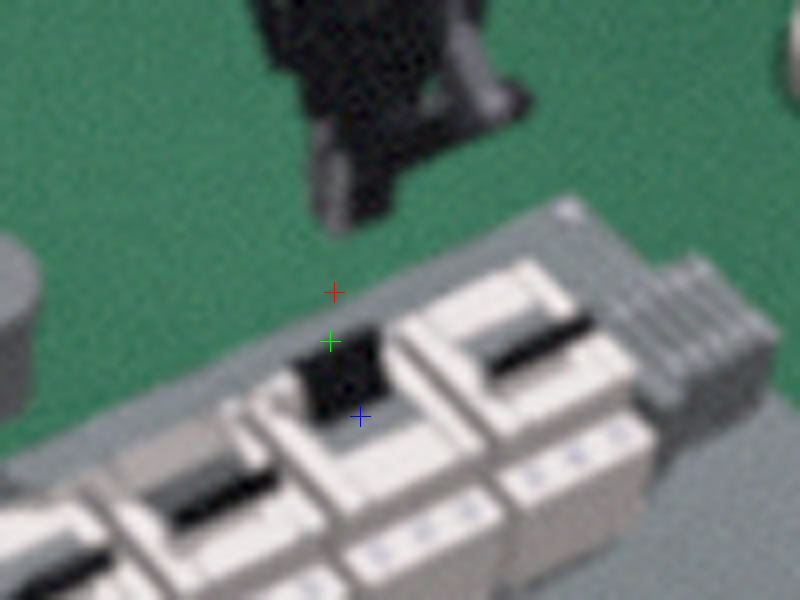

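View pics/pj_side_9.png

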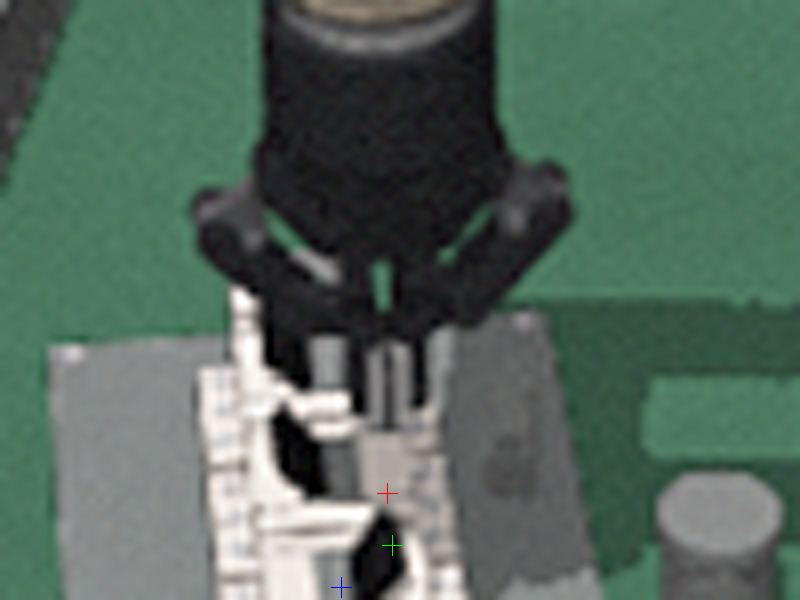

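The shut fingertips appear about 7.5 px above the projected TCP in both views, which suggests they are roughly 30 mm higher than reported. I'll triangulate and cross-check with wrist depth.

```bash
cat > tri.py <<'E'
from h import *
o=ctrl.get_obs();T=R.from_rotvec(o['tool_rot']).as_matrix();tcp=np.array(o['tool_pos'])
A=[];b=[]
for c,uv in(('scene',(312.,178.3)),('side',(268.,213.2))):
    p=ctrl.get_image(c);M=p['mtx']@np.c_[att(p).T,-att(p).T@p['eye']]
    A.append(M);b.append(uv)
    print(c,'d near tip',np.round(p['range_z'][int(uv[1])-5:int(uv[1])+4,int(uv[0])],3))
X=cv2.triangulatePoints(A[0],A[1],np.array(b[0]),np.array(b[1]));print('tip tri',(X[:3]/X[3]).ravel(),tcp,o['q'])
p=ctrl.get_image('wrist');save(p,'w2.png')
d=p['range_z'];K=p['mtx'];v,u=np.mgrid[:420,:560]
a=np.stack([(u-K[0,2])/K[0,0],(v-K[1,2])/K[0,0]],-1);r=np.hypot(a[...,0],a[...,1])+1e-9
ray=np.dstack([a[...,0]/r*np.tan(r),a[...,1]/r*np.tan(r),np.ones_like(r)])
C=ray*d[...,None];M=np.array(p['mount']);Tl=C@M[:3,:3].T+M[:3,3];W=Tl@T.T+tcp
np.savez('w2.npz',Tl=Tl,W=W,d=d)
ok=(d>0)&(r<1.2)
g=ok&(W[...,0]>.4)&(W[...,0]<.8)&(W[...,1]>-.1)&(W[...,1]<.35)&(d>.1)
h,e=np.histogram(W[g][:,2],np.arange(-.06,.16,.004))
for n,z in zip(h,e):
    if n>300:print(round(z,3),n)
fi=ok&(abs(Tl[...,0])<.02)&(abs(Tl[...,1])<.03)&(d<.25)
print('finger pts z tool',np.percentile(Tl[fi][:,2],[1,50,90,99,100]) if fi.any() else None)
E
python3 tri.py
```

```text
scene d near tip [1.19  1.19  1.195 1.195 1.198 1.205 1.207 1.43  1.425]
side d near tip [1.441 1.446 1.448 1.447 1.451 0.    1.573 1.572 1.56 ]
tip tri [0.56596159 0.09150173 0.1544706 ] [0.56609229 0.0922525  0.12662644] [ 3.12156033e-02 -1.48178063e-02  1.80184780e+00  1.10903898e-03
  1.35504272e+00 -2.51891043e-01]
-0.004 15660
0.0 33098
0.008 10314
0.012 22373
0.016 326
0.02 467
0.044 343
0.048 545
0.052 2811
0.056 2752
0.06 1279
0.064 4922
0.072 328
0.076 404
0.08 807
0.084 10653
0.088 662
0.092 649
0.096 609
0.1 898
0.104 1141
0.128 447
finger pts z tool [-0.13576249 -0.10142643  0.03335987  0.06067454  0.06332855]
```

View pics/w2.png

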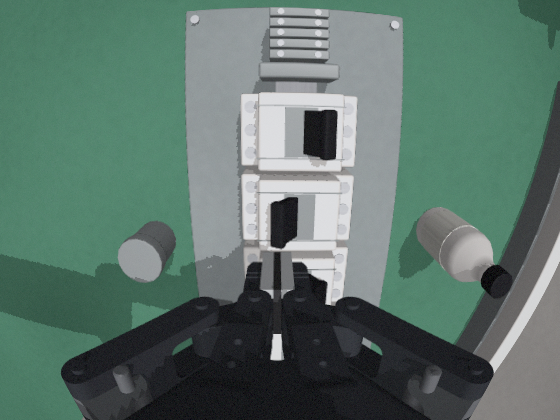

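```bash
python3 - <<'E'
import numpy as np
D=np.load('w2.npz');Tl,W,d=D['Tl'],D['W'],D['d']
for c in(258,270,285,300):
    for r in range(236,300,6):print(c,r,np.round(d[r,c],3),np.round(Tl[r,c],3),np.round(W[r,c],3))
m=(W[...,2]>.126)&(W[...,2]<.134)&(d>0);v,u=np.nonzero(m);print(len(u),np.percentile(u,[5,50,95]),np.percentile(v,[5,50,95]))
E
```

```text
258 236 0.257 [-0.022 -0.015  0.061] [0.558 0.067 0.065]
258 242 0.271 [-0.033 -0.016  0.073] [0.56  0.057 0.054]
258 248 0.26 [-0.033 -0.015  0.061] [0.56  0.057 0.066]
258 254 0.262 [-0.038 -0.016  0.061] [0.562 0.051 0.065]
258 260 0.264 [-0.044 -0.016  0.061] [0.563 0.046 0.065]
258 266 0.148 [ 0.007 -0.009 -0.044] [0.556 0.096 0.171]
258 272 0.141 [ 0.008 -0.008 -0.051] [0.556 0.097 0.178]
258 278 0.138 [ 0.007 -0.008 -0.055] [0.556 0.096 0.181]
258 284 0.13 [ 0.008 -0.008 -0.062] [0.556 0.098 0.189]
258 290 0.118 [ 0.012 -0.007 -0.074] [0.556 0.102 0.2  ]
258 296 0.112 [ 0.014 -0.007 -0.08 ] [0.556 0.103 0.206]
270 236 0.217 [-0.007 -0.005  0.024] [0.563 0.084 0.102]
270 242 0.217 [-0.011 -0.005  0.023] [0.565 0.081 0.103]
270 248 0.239 [-0.024 -0.005  0.042] [0.568 0.068 0.085]
270 254 0.15 [ 0.011 -0.003 -0.041] [0.56  0.102 0.167]
270 260 0.142 [ 0.012 -0.003 -0.049] [0.56  0.103 0.175]
270 266 0.137 [ 0.012 -0.003 -0.053] [0.56  0.103 0.18 ]
270 272 0.134 [ 0.011 -0.003 -0.057] [0.56  0.102 0.184]
270 278 0.128 [ 0.011 -0.003 -0.063] [0.56  0.102 0.19 ]
270 284 0.123 [ 0.01
[... 747 characters left out ...]
3 -0.078] [0.565 0.105 0.205]
300 236 0.235 [-0.014  0.017  0.041] [0.586 0.084 0.086]
300 242 0.236 [-0.018  0.017  0.04 ] [0.587 0.079 0.086]
300 248 0.237 [-0.023  0.017  0.04 ] [0.589 0.075 0.086]
300 254 0.249 [-0.033  0.018  0.05 ] [0.592 0.066 0.077]
300 260 0.241 [-0.033  0.017  0.041] [0.592 0.065 0.086]
300 266 0.146 [ 0.008  0.01  -0.046] [0.574 0.102 0.172]
300 272 0.141 [ 0.008  0.01  -0.051] [0.574 0.102 0.178]
300 278 0.137 [ 0.007  0.01  -0.055] [0.574 0.102 0.182]
300 284 0.132 [ 0.007  0.009 -0.061] [0.573 0.102 0.187]
300 290 0.119 [ 0.012  0.009 -0.073] [0.571 0.106 0.2  ]
300 296 0.112 [ 0.014  0.008 -0.08 ] [0.57  0.108 0.206]
506 [489.25 500.   509.  ] [273. 284. 295.]
```

Wrist depth reproduces the table, plate and face heights (0, 0.012 and 0.085). So the TCP frame is right, but the visible fingertips end about 30 mm short of it. The hold I just made may therefore have been about 5 cm above the tip. I'll descend cautiously, re-measure and hold again.

Request:
apply_moves:
  deltas:
    - [0, 0, 0.003, 0, -1]
    - [0, 0, 0.003, 0, -1]
    - [0, 0, 0.003, 0, -1]
    - [0, 0, 0.002, 0, -1]
    - [0, 0, 0, 0, -1]
    - [0, 0, 0, 0, -1]
    - [0, 0, 0, 0, -1]
    - [0, 0, 0, 0, -1]

```text
t: 7.15
tool_pos: [0.566, 0.0923, 0.1147]
tool_rot: [-1.885, -2.511, -0.001]
contact_force: [0.6, -0.6, -0.1]
opening: -0.0
```

```bash
python3 s.py; python3 pj.py; ls -t pics|head -2
```

```text
7.15 [0.566  0.0923 0.1147] [ 0.63 -0.59 -0.13] -5.722946370119256e-07
[[-0.279, 0.96, -0.001], [0.96, 0.279, 0.001], [0.001, -0.0, -1.0]]
panel rel mm [-16.9  -1.   29.7]
scene [311.1 189.4] 13
scene [310.8 192.2] 13
scene [314.5 201.6] 13
finger lowest z [0.1508 0.1535 0.1547 0.1553 0.1553 0.1553 0.156  0.1566] [[0.575, 0.089, 0.151], [0.577, 0.086, 0.154], [0.576, 0.089, 0.155], [0.576, 0.101, 0.155], [0.575, 0.084, 0.155]]
side [268.  224.4] 14
side [268.5 227.7] 14
side [262.2 233. ] 14
finger lowest z [0.1126 0.152  0.1527 0.1535 0.1536 0.1561 0.1562 0.157 ] [[0.564, 0.105, 0.113], [0.567, 0.1, 0.152], [0.564, 0.1, 0.153], [0.561, 0.101, 0.154], [0.569, 0.102, 0.154]]
pj_side_14.png
pj_scene_13.png
```

View pics/pj_scene_13.png

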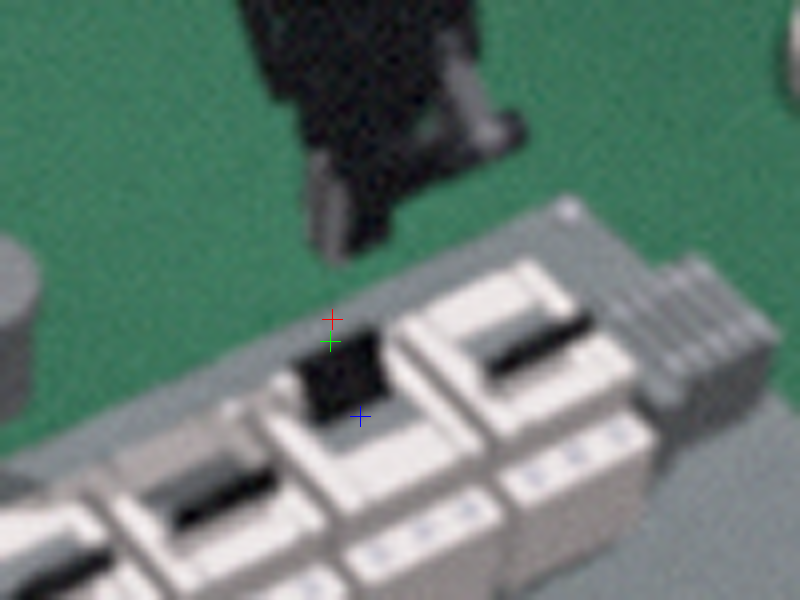

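View pics/pj_side_14.png

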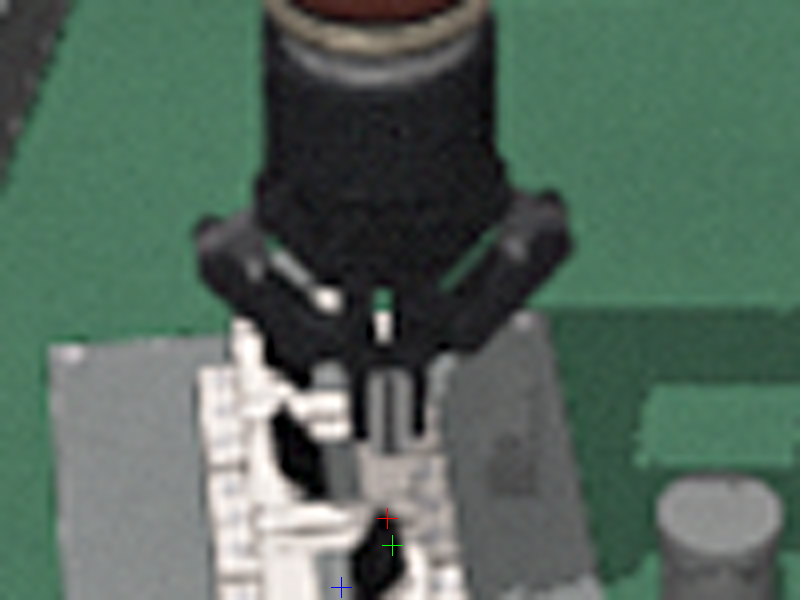

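Triangulated fingertips are about 27–30 mm behind the TCP, so now roughly 39 mm above the toggle end. I'll go about 12 mm lower in steps and hold there.

Request:
apply_moves:
  deltas:
    - [0, 0, 0.002, 0, -1]
    - [0, 0, 0.002, 0, -1]
    - [0, 0, 0.002, 0, -1]
    - [0, 0, 0.002, 0, -1]
    - [0, 0, 0, 0, -1]
    - [0, 0, 0, 0, -1]
    - [0, 0, 0, 0, -1]
    - [0, 0, 0, 0, -1]

```text
t: 8.25
tool_pos: [0.5659, 0.0923, 0.106]
tool_rot: [-1.885, -2.511, -0.0]
contact_force: [0.3, -0.3, 0.6]
opening: 0.0002
```

Request:
apply_moves:
  deltas:
    - [0, 0, 0.001, 0, -1]
    - [0, 0, 0.001, 0, -1]
    - [0, 0, 0.001, 0, -1]
    - [0, 0, 0.001, 0, -1]
    - [0, 0, 0.001, 0, -1]
    - [0, 0, 0, 0, -1]
    - [0, 0, 0, 0, -1]
    - [0, 0, 0, 0, -1]

```text
t: 9.25
tool_pos: [0.566, 0.0923, 0.1007]
tool_rot: [-1.885, -2.511, -0.001]
contact_force: [-0.9, 0.4, 0.2]
opening: -0.0001
```

```bash
python3 s.py; python3 pj.py|grep -v lowest; ls -t pics|head -2
```

```text
9.25 [0.566  0.0923 0.1007] [-0.85  0.4   0.23] -7.931248575051439e-05
[[-0.279, 0.96, -0.001], [0.96, 0.279, 0.001], [0.001, -0.0, -1.0]]
panel rel mm [-16.9  -0.9  15.7]
scene [310.7 193.3] 15
scene [310.8 192.2] 15
scene [314.5 201.6] 15
side [268.1 228.1] 16
side [268.5 227.7] 16
side [262.2 233. ] 16
pj_side_16.png
pj_scene_15.png
```

There is no force with the TCP nominally inside the toggle, which confirms the short fingertips. Holding here.

View pics/pj_scene_15.png

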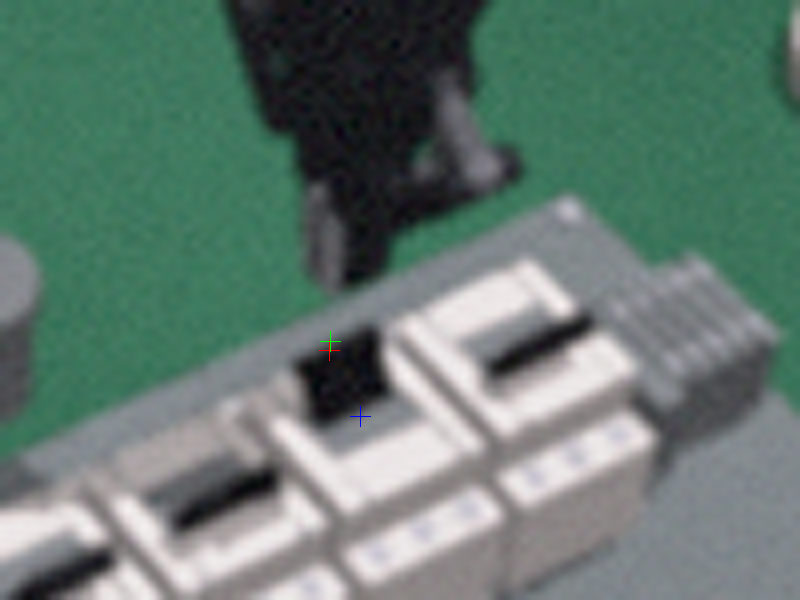

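View pics/pj_side_16.png

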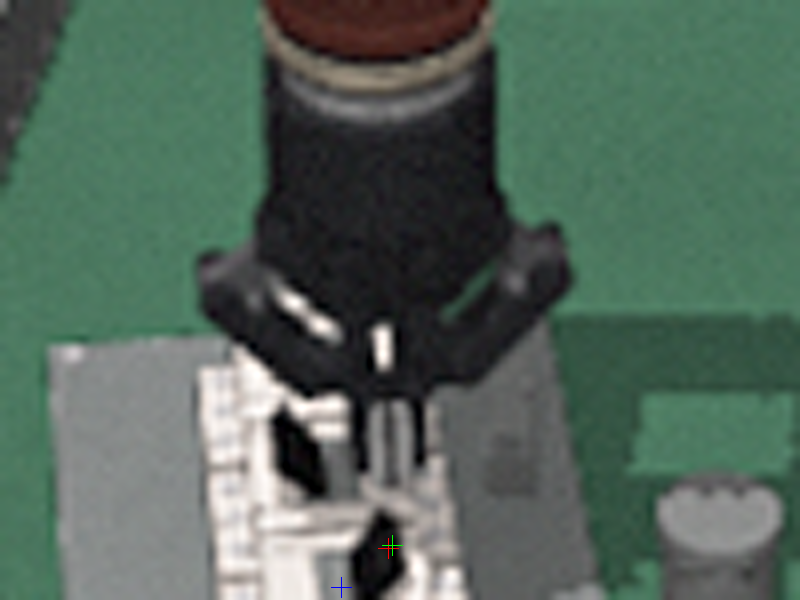

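Request:
apply_moves:
  deltas:
    - [0, 0, 0, 0, -1]
    - [0, 0, 0, 0, -1]
    - [0, 0, 0, 0, -1]
    - [0, 0, 0, 0, -1]
    - [0, 0, 0, 0, -1]
    - [0, 0, 0, 0, -1]
    - [0, 0, 0, 0, -1]
    - [0, 0, 0, 0, -1]

```text
t: 10.35
tool_pos: [0.566, 0.0923, 0.1008]
tool_rot: [-1.885, -2.511, -0.001]
contact_force: [0.1, 0.6, 0.4]
opening: 0.0001
```

Request:
apply_moves:
  deltas:
    - [0, 0, 0, 0, -1]
    - [0, 0, 0, 0, -1]
    - [0, 0, 0, 0, -1]
    - [0, 0, 0, 0, -1]
    - [0, 0, 0, 0, -1]
    - [0, 0, 0, 0, -1]
    - [0, 0, 0, 0, -1]
    - [0, 0, 0, 0, -1]

```text
t: 11.35
tool_pos: [0.566, 0.0923, 0.1008]
tool_rot: [-1.885, -2.511, -0.001]
contact_force: [0.6, -0.4, 0.4]
opening: -0.0
```

Request:
apply_moves:
  deltas:
    - [0, 0, 0, 0, -1]
    - [0, 0, 0, 0, -1]
    - [0, 0, 0, 0, -1]
    - [0, 0, 0, 0, -1]
    - [0, 0, 0, 0, -1]
    - [0, 0, 0, 0, -1]
    - [0, 0, 0, 0, -1]
    - [0, 0, 0, 0, -1]

```text
t: 12.35
tool_pos: [0.566, 0.0923, 0.1008]
tool_rot: [-1.885, -2.511, -0.001]
contact_force: [0.0, -0.8, 0.5]
opening: -0.0003
```

Held over 3 s with the visible fingertips about 25 mm above the toggle and no contact. Now I'll back off to the −x side and descend.

Request:
apply_moves:
  deltas:
    - [0, -0.007, 0, 0, -1]
    - [0, -0.01, 0, 0, -1]
    - [0, -0.01, 0, 0, -1]
    - [0, -0.002, 0, 0, -1]
    - [0, 0, 0.006, 0, -1]
    - [0, 0, 0.006, 0, -1]
    - [0, 0, 0.004, 0, -1]
    - [0, 0, 0, 0, -1]

```text
t: 13.35
tool_pos: [0.5356, 0.0836, 0.0832]
tool_rot: [-1.885, -2.511, 0.0]
contact_force: [-0.0, -0.2, 0.2]
opening: -0.0001
```

Request:
apply_moves:
  deltas:
    - [0, 0, 0.004, 0, -1]
    - [0, 0, 0.004, 0, -1]
    - [0, 0, 0.004, 0, -1]
    - [0, 0, 0.003, 0, -1]
    - [0, 0, 0, 0, -1]
    - [0, 0, 0, 0, -1]
    - [0, 0, 0, 0, -1]
    - [0, 0, 0, 0, -1]

```text
t: 14.35
tool_pos: [0.5361, 0.0836, 0.0675]
tool_rot: [-1.885, -2.511, -0.001]
contact_force: [-0.4, -0.1, 0.3]
opening: -0.0002
```

```bash
python3 s.py; python3 pj.py; ls -t pics|head -2
```

```text
14.35 [0.5361 0.0836 0.0675] [-0.42 -0.1   0.27] -0.00015661525822396698
[[-0.279, 0.96, -0.001], [0.96, 0.279, 0.001], [0.001, -0.001, -1.0]]
panel rel mm [-48.   -1.2 -17.5]
scene [302.8 194.7] 17
scene [310.8 192.2] 17
scene [314.5 201.6] 17
finger lowest z [0.1123 0.1126 0.1126 0.1126 0.1127 0.1128 0.1131 0.1134] [[0.542, 0.074, 0.112], [0.545, 0.081, 0.113], [0.525, 0.075, 0.113], [0.547, 0.088, 0.113], [0.535, 0.071, 0.113]]
side [279.2 235.9] 18
side [268.5 227.7] 18
side [262.2 233. ] 18
finger lowest z [0.1124 0.1124 0.1129 0.1131 0.1136 0.114  0.1148 0.1149] [[0.535, 0.096, 0.112], [0.541, 0.093, 0.112], [0.547, 0.09, 0.113], [0.532, 0.096, 0.113], [0.537, 0.097, 0.114]]
pj_side_18.png
pj_scene_17.png
```

View pics/pj_scene_17.png

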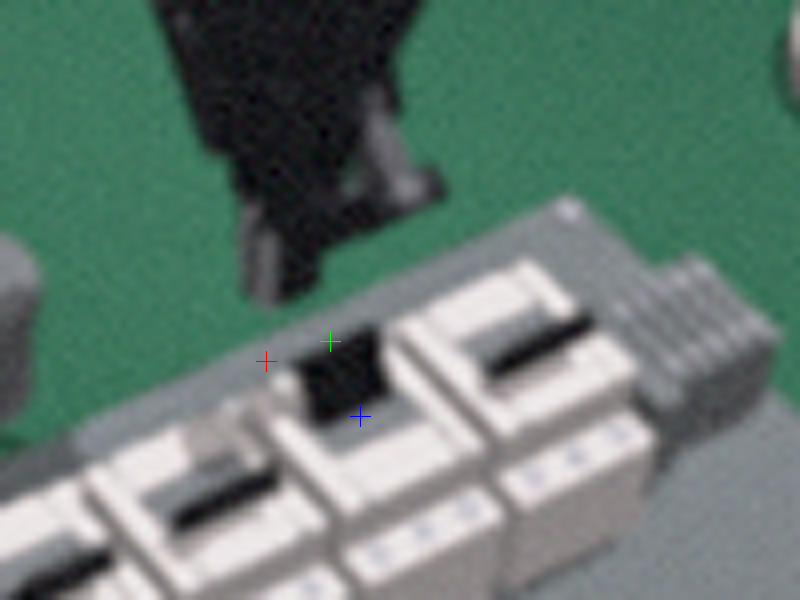

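View pics/pj_side_18.png

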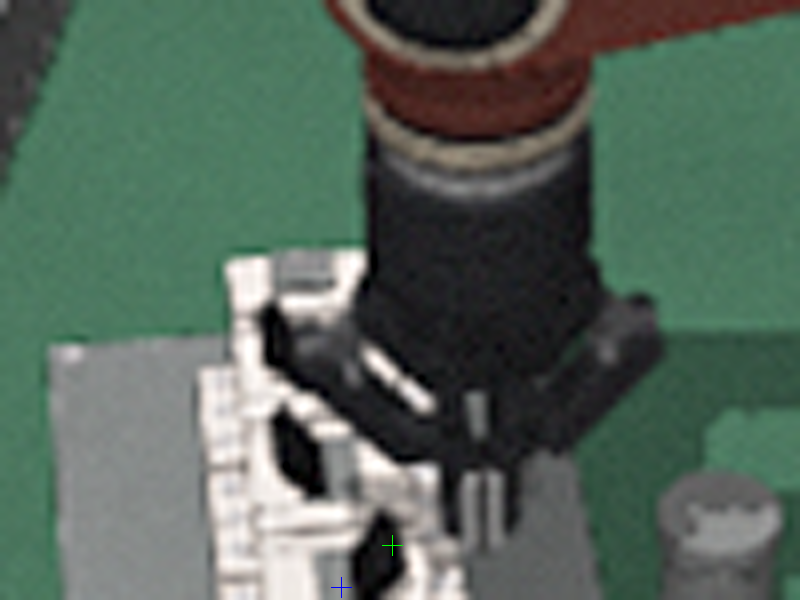

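The fingertips are now at z≈0.094, behind the toggle on the −x side. I'll go 3 mm lower and begin the push.

Request:
apply_moves:
  deltas:
    - [0.001, 0, 0.0015, 0, -1]
    - [0, 0, 0.0015, 0, -1]
    - [0, 0.004, 0, 0, -1]
    - [0, 0.004, 0, 0, -1]
    - [0, 0.003, 0, 0, -1]
    - [0, 0.003, 0, 0, -1]
    - [0, 0.003, 0, 0, -1]
    - [0, 0.003, 0, 0, -1]

```text
t: 15.45
tool_pos: [0.5551, 0.0903, 0.0644]
tool_rot: [-1.884, -2.51, 0.004]
contact_force: [-9.5, -2.3, 10.5]
opening: -0.0002
```

```bash
python3 s.py
```

```text
15.45 [0.5551 0.0903 0.0644] [-9.55 -2.34 10.46] -0.00021990358010414362
[[-0.279, 0.96, -0.005], [0.96, 0.279, 0.0], [0.001, -0.004, -1.0]]
panel rel mm [-27.9   0.1 -20.6]
```

```bash
python3 pj.py; ls -t pics|head -2; python3 s.py|head -1
```

```text
scene [307.6 200.1] 19
scene [310.8 192.2] 19
scene [314.5 201.6] 19
finger lowest z [0.112  0.1123 0.1124 0.1124 0.113  0.1131 0.1132 0.1135] [[0.568, 0.1, 0.112], [0.545, 0.081, 0.112], [0.572, 0.09, 0.112], [0.567, 0.084, 0.112], [0.57, 0.091, 0.113]]
side [272.2 237.5] 20
side [268.5 227.7] 20
side [262.2 233. ] 20
finger lowest z [0.1126 0.1131 0.1132 0.1133 0.1141 0.1143 0.115  0.1156] [[0.548, 0.102, 0.113], [0.562, 0.101, 0.113], [0.547, 0.09, 0.113], [0.549, 0.095, 0.113], [0.556, 0.101, 0.114]]
pj_side_20.png
pj_scene_19.png
15.55 [0.5555 0.0903 0.0648] [-4.54 -1.52  6.  ] -4.6092653834532704e-05
```

View pics/pj_scene_19.png

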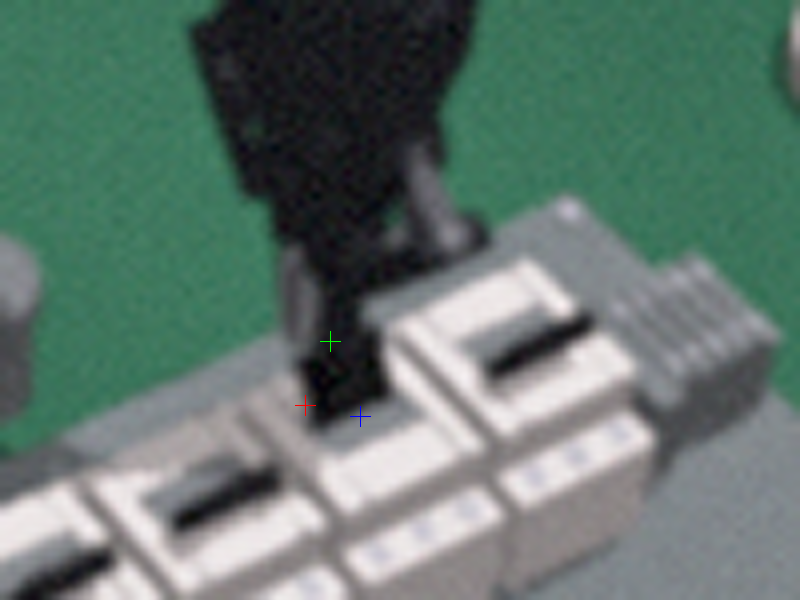

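View pics/pj_side_20.png

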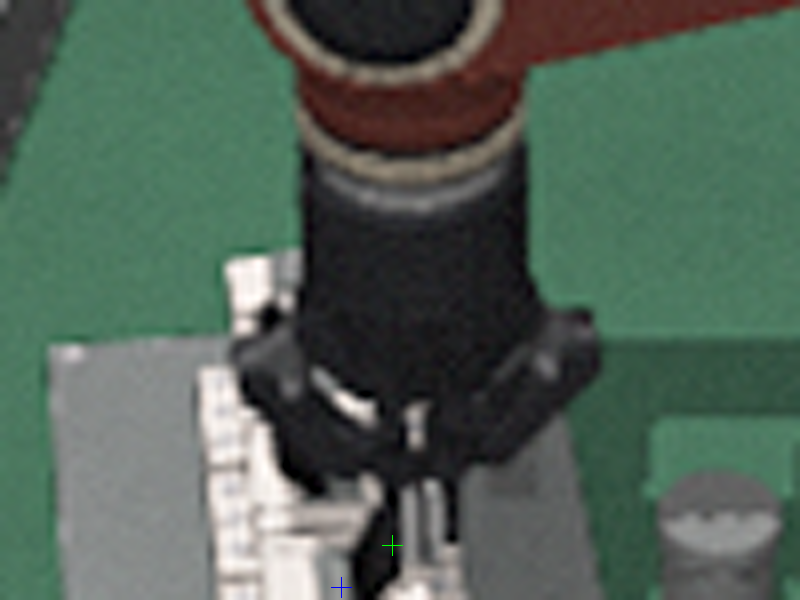

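The fingertip has a step in the jaw direction: the pads hang lower than the outer finger. The toggle's end seems to catch under that step, giving an upward force, and it has barely moved. I'll back off and turn the tool 90° so the flat side of the pads does the pushing.

Request:
apply_moves:
  deltas:
    - [0, -0.01, -0.001, 0, -1]
    - [0, -0.012, 0, 0, -1]
    - [0, 0, 0, 0.175, -1]
    - [0, 0, 0, 0.175, -1]
    - [0, 0, 0, 0.175, -1]
    - [0, 0, 0, 0.175, -1]
    - [0, 0, 0, 0.175, -1]
    - [0, 0, 0, 0.175, -1]

```text
t: 16.55
tool_pos: [0.5291, 0.0831, 0.0648]
tool_rot: [-2.911, -1.177, 0.004]
contact_force: [-0.8, 0.8, 0.1]
opening: -0.0001
```

```bash
python3 s.py
```

```text
16.55 [0.5291 0.0831 0.0648] [-0.84  0.75  0.13] -8.759800520666027e-05
[[0.719, 0.695, -0.003], [0.695, -0.719, 0.001], [-0.002, -0.003, -1.0]]
panel rel mm [-54.9   0.2 -20.2]
```

Request:
apply_moves:
  deltas:
    - [0, 0, 0, 0.15, -1]
    - [0, 0, 0, 0.15, -1]
    - [0, 0, 0, 0.1, -1]
    - [0, 0, 0, 0.03, -1]
    - [0, 0, 0, 0, -1]
    - [0.005, 0, 0, 0, -1]
    - [0.003, 0, 0, 0, -1]
    - [0, 0, 0, 0, -1]

```text
t: 17.55
tool_pos: [0.5339, 0.0851, 0.064]
tool_rot: [-3.099, -0.509, 0.004]
contact_force: [-0.0, -0.0, 0.5]
opening: -0.0002
```

```bash
python3 s.py;  python3 - <<'E'
from h import *
p=ctrl.get_image('wrist');save(p,'w3.png')
E
python3 pj.py|head -0; ls -t pics|head -3
```

```text
17.55 [0.5339 0.0851 0.064 ] [-0.04 -0.    0.51] -0.00017301437435180558
[[0.947, 0.32, -0.003], [0.32, -0.947, 0.001], [-0.002, -0.002, -1.0]]
panel rel mm [-49.7   0.8 -21. ]
pj_side_23.png
pj_scene_22.png
w3.pngException ignored on flushing sys.stdout:
BrokenPipeError: [Errno 32] Broken pipe
```

View pics/w3.png

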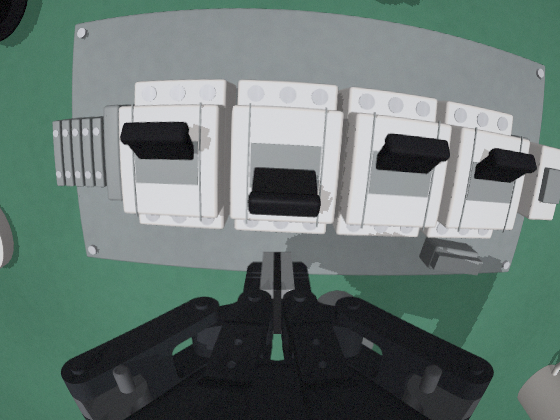

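The wrist view is clear: the tripped toggle at (285,195) lies straight ahead of the fingers at (278,262), and the other three lean away. Pushing along tool +x.

Request:
apply_moves:
  deltas:
    - [0.002, 0, -0.001, 0.045, -1]
    - [0.003, 0, -0.001, 0, -1]
    - [0.003, 0, 0, 0, -1]
    - [0.003, 0, 0, 0, -1]
    - [0.003, 0, 0, 0, -1]
    - [0.003, 0, 0, 0, -1]
    - [0.003, 0, 0, 0, -1]
    - [0.003, 0, 0, 0, -1]

```text
t: 18.7
tool_pos: [0.5534, 0.0908, 0.0657]
tool_rot: [-3.11, -0.441, 0.021]
contact_force: [-6.2, -1.6, 5.9]
opening: 0.0001
```

```bash
python3 s.py
```

```text
18.7 [0.5534 0.0908 0.0657] [-6.19 -1.57  5.86] 6.067736887472793e-05
[[0.96, 0.278, -0.013], [0.278, -0.961, -0.002], [-0.013, -0.002, -1.0]]
panel rel mm [-29.5   1.1 -19.3]
```

```bash
python3 - <<'E'
from h import *
p=ctrl.get_image('wrist');cv2.imwrite('pics/w4.png',cv2.resize(p['img'][120:320,180:400][:,:,::-1],None,fx=3,fy=3))
E
python3 s.py|head -1
```

```text
18.75 [0.5537 0.0909 0.0658] [-6.49 -1.79  5.76] 0.00012194161140039815
```

View pics/w4.png

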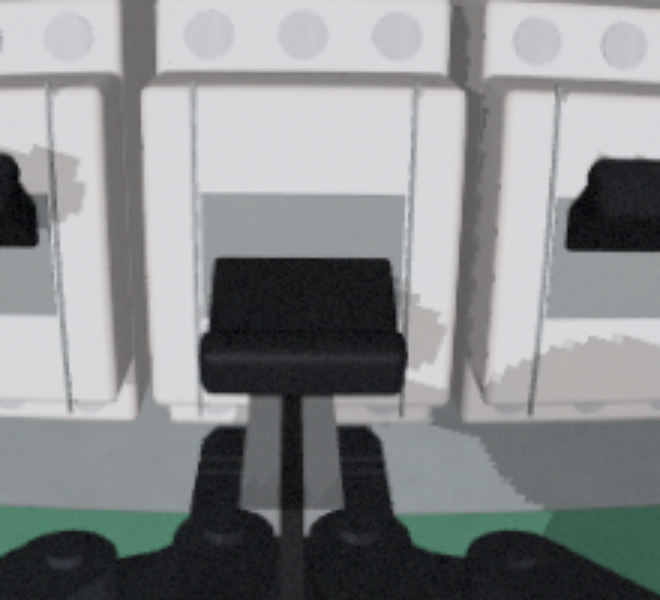

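Pads are flat against the toggle's back near its end, with an even, modest force. Continuing.

Request:
apply_moves:
  deltas:
    - [0.003, 0, 0, 0, -1]
    - [0.003, 0, 0, 0, -1]
    - [0.003, 0, 0, 0, -1]
    - [0.003, 0, 0, 0, -1]
    - [0.003, 0, 0, 0, -1]
    - [0.003, 0, 0, 0, -1]
    - [0.003, 0, 0, 0, -1]
    - [0.003, 0, 0, 0, -1]

```text
t: 19.75
tool_pos: [0.5754, 0.097, 0.0657]
tool_rot: [3.109, 0.442, -0.033]
contact_force: [-1.7, -1.3, 0.2]
opening: -0.0002
```

```bash
python3 s.py
```

```text
19.75 [0.5754 0.097  0.0657] [-1.66 -1.32  0.22] -0.00023213541655678382
[[0.96, 0.279, -0.021], [0.279, -0.96, -0.004], [-0.021, -0.002, -1.0]]
panel rel mm [ -6.6   1.  -19.3]
```

```bash
python3 - <<'E'
from h import *
p=ctrl.get_image('wrist');cv2.imwrite('pics/w5.png',cv2.resize(p['img'][120:320,140:440][:,:,::-1],None,fx=2.6,fy=2.6))
E
python3 s.py|head -1
```

```text
19.8 [0.5756 0.097  0.0656] [-2.14 -0.82  0.4 ] 0.00019210392850725071
```

View pics/w5.png

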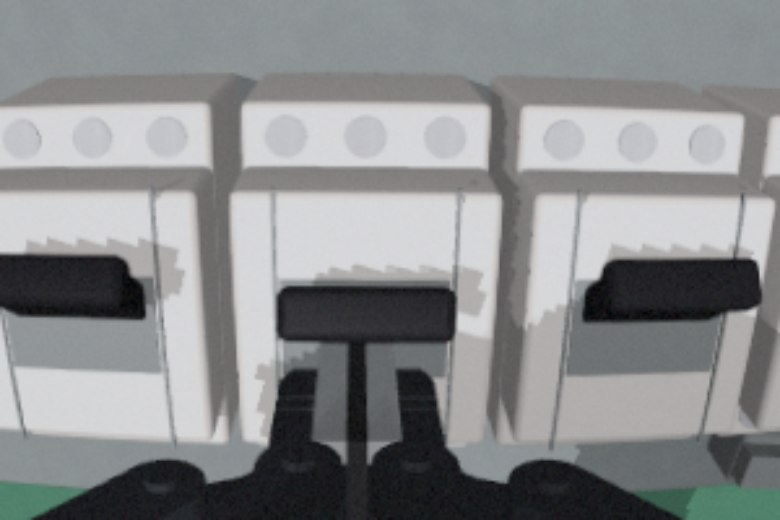

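The toggle is past its midpoint but not fully over: its front edge is at row 288 and the neighbours' are at about 257. Pushing on in smaller steps.

Request:
apply_moves:
  deltas:
    - [0.002, 0, 0, 0, -1]
    - [0.002, 0, 0, 0, -1]
    - [0.002, 0, 0, 0, -1]
    - [0.002, 0, 0, 0, -1]
    - [0.001, 0, 0, 0, -1]
    - [0.001, 0, 0, 0, -1]
    - [0, 0, 0, 0, -1]
    - [0, 0, 0, 0, -1]

```text
t: 20.8
tool_pos: [0.5787, 0.098, 0.0645]
tool_rot: [3.106, 0.442, -0.063]
contact_force: [-2.7, -2.0, 0.5]
opening: 0.0002
```

```bash
python3 s.py; python3 - <<'E'
from h import *
p=ctrl.get_image('wrist');cv2.imwrite('pics/w6.png',cv2.resize(p['img'][120:320,140:440][:,:,::-1],None,fx=2.6,fy=2.6))
E
```

```text
20.8 [0.5787 0.098  0.0645] [-2.68 -1.96  0.45] 0.00016717848107950127
[[0.96, 0.279, -0.039], [0.279, -0.96, -0.009], [-0.04, -0.002, -0.999]]
panel rel mm [ -3.1   1.1 -20.5]
```

View pics/w6.png

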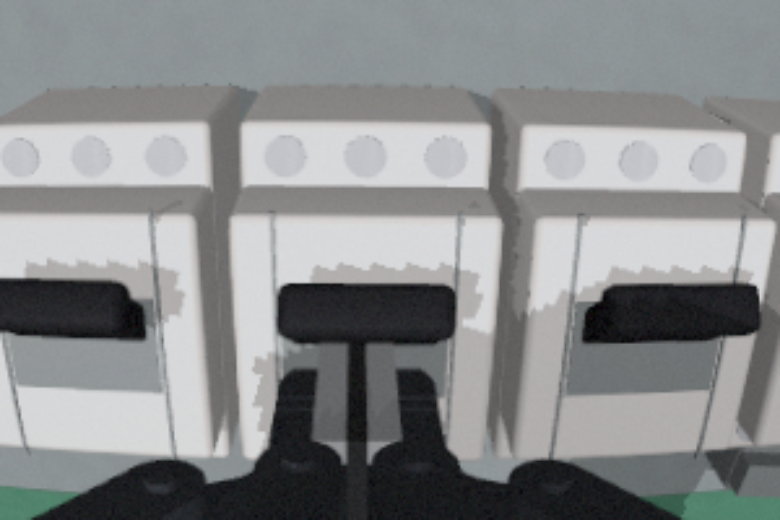

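Nearly level with its neighbours (row 284 against 281 and 284). A little more, to reach the stop.

Request:
apply_moves:
  deltas:
    - [0.002, 0, 0, 0, -1]
    - [0.002, 0, 0, 0, -1]
    - [0.002, 0, 0, 0, -1]
    - [0.002, 0, 0, 0, -1]
    - [0.002, 0, 0, 0, -1]
    - [0.002, 0, 0, 0, -1]
    - [0.002, 0, 0, 0, -1]
    - [0.002, 0, 0, 0, -1]

```text
t: 21.85
tool_pos: [0.5775, 0.0976, 0.0649]
tool_rot: [3.098, 0.443, -0.138]
contact_force: [-10.7, -3.4, 7.5]
opening: 0.0004
```

```bash
python3 s.py; python3 - <<'E'
from h import *
p=ctrl.get_image('wrist');cv2.imwrite('pics/w7.png',cv2.resize(p['img'][120:320,140:440][:,:,::-1],None,fx=2.6,fy=2.6))
E
```

```text
21.85 [0.5775 0.0976 0.0649] [-10.66  -3.42   7.54] 0.00037155972770192306
[[0.956, 0.28, -0.086], [0.279, -0.96, -0.022], [-0.088, -0.003, -0.996]]
panel rel mm [ -4.4   1.1 -20.1]
```

View pics/w7.png

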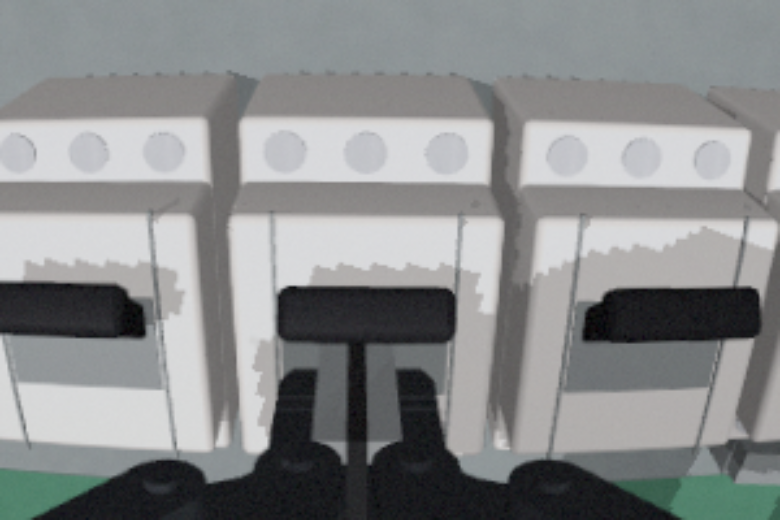

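The force rose to 11 N with no further travel, and the toggle is level with its neighbours, so it is at its stop. Backing off and clearing upward.

Request:
apply_moves:
  deltas:
    - [-0.006, 0, 0, 0, -1]
    - [-0.01, 0, 0, 0, -1]
    - [-0.01, 0, 0, 0, -1]
    - [-0.002, 0, -0.01, 0, -1]
    - [0, 0, -0.03, 0, -1]
    - [0, 0, -0.04, 0, -1]
    - [0, 0, -0.04, 0, -1]
    - [-0.03, 0, -0.03, 0, -1]

```text
t: 22.9
tool_pos: [0.5339, 0.085, 0.2238]
tool_rot: [3.1, 0.443, -0.13]
contact_force: [0.1, -0.6, -0.0]
opening: 0.0003
```

Request:
apply_moves:
  deltas:
    - [-0.03, 0, -0.01, 0, -1]
    - [-0.03, 0, 0, 0, -1]
    - [-0.03, 0, 0, 0, -1]
    - [0, 0, 0, 0, -1]
    - [0, 0, 0, 0, -1]
    - [0, 0, 0, 0, -1]
    - [0, 0, 0, 0, -1]
    - [0, 0, 0, 0, -1]

```text
t: 23.9
tool_pos: [0.4504, 0.0598, 0.2506]
tool_rot: [3.1, 0.444, -0.103]
contact_force: [0.6, 1.2, 0.4]
opening: 0.0001
```

```bash
python3 s.py; python3 m.py|grep -v '(('; python3 f.py; python3 - <<'E'
from h import *
p=ctrl.get_image('wrist');save(p,'w8.png')
E
ls -t pics|head -3
```

```text
23.9 [0.4504 0.0598 0.2506] [0.6  1.18 0.43] 0.00011523183908860312
[[0.958, 0.281, -0.064], [0.28, -0.96, -0.018], [-0.066, -0.001, -0.998]]
panel rel mm [-136.9   -0.8  165.6]
scene 28
side 29
scene [0.59057344 0.06773491 0.26971449] 7.43363133037877e-05 1336
0 [ 0.6146 -0.019 ] 41 [15.1 18.4 22.1] -2.8 0.10932097305533417
1 [0.5986 0.0388] 43 [15.4 18.7 20.8] -2.1 0.10928087737905301
2 [0.5826 0.0967] 37 [15.  17.8 21.5] -2.9 0.10651433540633182
3 [0.5666 0.1545] 39 [13.1 16.8 20.5] -3.1 0.10674723632329397
side [0.58833707 0.06972187 0.27335715] 0.00017499314100234806 838
0 [ 0.6126 -0.0169] 37 [ 6.1 12.8 18.8] 5.9 0.10939414921340962
1 [0.5964 0.0408] 37 [ 6.9 13.5 19. ] 1.7 0.10972634398075432
2 [0.5802 0.0986] 42 [ 7.1 13.6 19.1] 4.9 0.1114926367251512
3 [0.564  0.1564] 41 [ 7.7 13.7 19. ] 2.9 0.10991763066156257
w8.png
zoom_side_29.png
zoom_scene_28.png
```

View pics/w8.png

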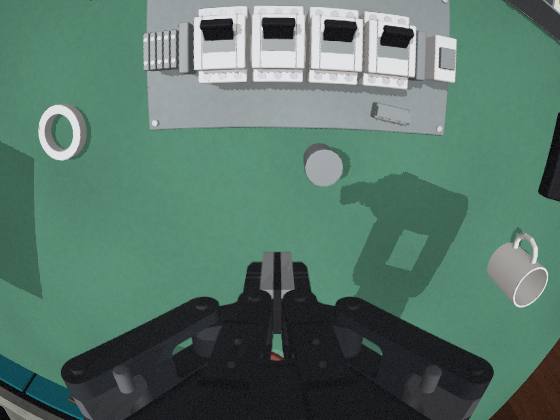

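All four toggles lean to +x alike: (217,28), (279,27), (339,30) and (397,36). The previously tripped one matches its neighbours to within 1 mm in both cameras, the loose items are where they were, and the arm is clear. Handing in.

```bash
python3 -c "
from station import ctrl
print(ctrl.finish_job())"
```

```text
the job is handed in; nothing more can be done
None
```

The tripped breaker, third from the −y end, is switched on. I pointed at it, pushed its toggle over to its stop, moved clear and handed in at about 24 s.

- **Pointing:** I held twice, because the cameras disagreed with the TCP readout. The shut fingertips appeared about 27–30 mm short of the reported TCP.
    - The first hold, about 3 s, was about 23 mm above the toggle end by the readout, but about 5 cm by the images.
    - The second hold, also about 3 s, was lower, with the visible fingertips about 25 mm above the end. There the readout put the TCP slightly below the toggle's end, but I measured no contact force, so I trust the images.
- **Push:** My first push caught on the step in the fingertip, with about 10 N both sideways and upward, so I backed off. It moved the toggle little, if at all. With the tool turned 90°, the toggle went over at about 6 N or less. The force rose to about 11 N sideways and 7.5 N upward at the stop.
- **Last checks:** After I backed away, all four toggles leaned to the on side within about 1–2 mm of each other in both fixed cameras. The wrist view agreed. The jar, the spare terminal and the other loose items in that view looked undisturbed, and the contact force was about zero.

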